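# Mix the big round flask on the touch vortex mixer

## Task

Give the sample in the bigger of the two stoppered round flasks its mix on the touch-operated vortex mixer: lift it off its cork ring, keep it upright, seat its round bottom squarely in the mixer's sprung ring cradle and press it straight down, firmly but without ramming the glass, so that the cradle goes well down and the mixer switches on. Keep it pressed down for a good three seconds and finish there, still holding the flask pressed down: do not let go. Leave the other glassware and samples standing where they are.

Things in the scene. Friction and masses are not known exactly. Their poses are not given: they have to be found in the camera images.
- flask_big: the bigger round-bottom flask, amber glass: bulb 85 mm across, centred 42.5 mm above the origin; straight neck 28 mm across, free to grip from 86 to 130 mm above the origin; 31 mm rim at 131 to 136 mm; white stopper 30 mm across, top at 144 mm. Origin: lowest point of the bulb; z up the neck. 0.22 to 0.39 kg. Starts upright in a cork ring 88 mm across and 24 mm high, origin 14 mm above the bench.
- flask_small: the smaller round-bottomed flask of the same make, amber glass with a white stopper: bulb 64 mm across, neck 22 mm, 110 mm tall overall. Origin: lowest point of the bulb, 10 mm above the bench in its own cork ring. Leave it alone.
- mixer: the vortex mixer: white housing 150 mm (along its x) by 122 mm in plan, with knob and switch on its -x face, narrowing upwards to 92 mm above the bench, with the sprung black ring cradle on top, over its centre. Origin: centre of its underside. It stands fixed on the bench, turned at random about the vertical.
- cradle_ring (a point): centre of the mixer's ring cradle: a level black ring of coated wire 8 mm thick, 60 mm clear inside, 76 mm outside, on four posts on a plate 15 mm below. The point lies in the wire's mid-plane, 140 mm above the bench when the cradle is up, and goes down with it. With the big flask seated, the bulb's centre is 31.7 mm above this point and the flask's origin 10.8 mm below it.
- cradle (a joint): how far the sprung cradle is pushed down, m: 0 = up, 0.010 = its solid lower stop. A preloaded spring holds it up: it starts to move at about 8 N of load in all (flask's weight included), takes about 11 N at 6 mm and 14 N at the stop; the flask's weight alone does not move it. The mixer switches on at 5 mm and runs while the cradle stays lower than that.
- conical: conical glass flask, base 84 mm across, 142 mm tall, neck 34 mm. Origin: centre of its underside. Leave it alone.
- beaker: empty glass beaker, 78 mm across, 105 mm tall. Origin: centre of its underside. Leave it alone.
- cylinder: glass measuring cylinder, 25 mm across on a 60 mm foot, 196 mm tall. Origin: centre of its underside. Leave it alone.
- core_disc: sawn slice of asphalt core, black with stones, 100 mm across, 40 mm high. Origin: centre of its underside. Leave it alone.
- jar: white screw-top sample jar, 68 mm across, 85 mm tall. Origin: centre of its underside. Leave it alone.
Mind the look-alikes: they are no part of the job. Several things have the shape of the mixer; the one meant has the colours described above. Leave any yellow look-alike of the flask_big alone.

How it is judged:
By the outcome, as a careful person would: the job done as asked, in the order asked, and still so for the second after the job is handed in, while the arm keeps its last pose, push and grip.
It also fails if it takes over 48 s, if anything falls off the work surface, if the arm or the gripper's body presses on something with over 40 N, if the wrist force passes 120 N, or if a joint passes its speed limit or range.

## Robot

A 6-joint arm with a two-finger parallel gripper is mounted at the origin on the work surface. World frame = base frame: x ahead of the robot, y to its left, z up, the work surface at z = 0. Lengths are in m, angles in degrees, forces in N, time in s.
With the tool pointing down it reaches from about 0.35 to 0.875 m from the base axis. Payload 4.2 kg.
Tool frame: the origin (TCP) lies between the finger pads; the fingertips stand 14 mm ahead of it and the grasp point (between the pads) lies 5 mm behind it; x points along the fingers, y is the direction in which the jaws open and shut, and the axes are right-handed (so a half turn about x gives the same grasp; the last joint's range is limited). The gripper opens to 87 mm and grips with 3 to 60 N. Pads are 19 mm wide; open, the fingers measure 117 mm over their backs; the gripper's body (75 mm by 190 mm) begins 51 mm behind the grasp point.
Start: joints at [84.316, 22.042, 0.453, 0, -68.411, -14.817], TCP at [0.219, 0.585, 0.237] pointing down, gripper open.
Joint ranges: [-179.83, 179.83], [-69.29, 118.12], [-61.27, 80.66], [-181.25, 117.63], [-171.15, -9.14], [-177.46, 177.46]. Speed limits (degrees/s): [159.86, 159.86, 180, 180, 180, 180].

## Interface

Orientations are given as a 3x3 rotation matrix whose columns are the frame's x, y, z axes.
In Python, from station import r, imaging, job gives the robot as it stands. The module is installed in compiled form; this text tells all that it offers.
- The arm moves only by the tool apply_moves, never from a script. Its arguments are lists of equal length, an entry for each row: "xyz": the shift along the tool's x, y, z in m, a list of three; "twist": the turn about the tool's x in degrees; "claw": the opening, from 0 (shut) to 1 (fully open). A call has 1 to 12 rows; each row shifts and turns the pose as measured when the row begins, along the tool's axes as they then stand; what a row does not reach is not made up. A row lasts 1/10 s, in which the tool goes at most 50 mm and 8.59 degrees, less where a joint would pass 70% of its speed; a pose out of reach is approached as far as the arm can. A call is refused whole if a number of a shift passes 0.05 or a number of a turn 8.59, either way. A call with a gripper value outside its range is refused whole. The fingers move at their own pace and stop on an object; the grip force is fixed at half the most. Time passes only in rows, so rows that do not move let the fingers close. It gives the time, the measured TCP pose, the force and the opening at its end, in the units of the state.
- r.sense(): the state, without advancing time (a new reading comes with each control period).
- imaging.capture(name): name is "scene" or "top"; returns a dict with "pixels" (400x640x3 uint8, red, green, blue), "mtx" (3x3 intrinsics, pixels), "view" (4x4, takes a point from world to camera coordinates). Camera axes: x right, y down, z forward; pixel columns grow to the right and rows downward; lengths in m; the calibration is good to about 2 mm. A picture is of the moment at which its call begins. There is no depth.
- job.finish_job(): hands the job in, once; it reports no verdict.
Trained networks look in a picture, given as the dict that the camera call returned (one of the last four; its "shot" number tells which), for a name from the list of things; names that differ only in an ending like _2 or _b are one class to them, and where a whole thing is asked for, a point or a joint stands for the part that bears it (a point fixed in the world has none). Each returns a list of dicts, best first, with "p" (0 to 1); they miss things now and then, are a little off and sometimes report something else, mostly with a low value. They report only what shows in the picture. A call takes as long as a camera call. They do not tell look-alikes from the thing itself.
- imaging.regions_of(query, picture): "mask" (400x640 bool, what is visible of it) and "centre" ([column, row] in pixels, amid what is visible of it).
The state is a dict: "time_s": time; "joints": joint angles; "joint_velocities": joint speeds; "effort": joint torques, N m; "tcp_pos": TCP position; "ee_rot": TCP orientation; "wrist_force": force on the tool from outside, world axes, zero at the start; "moment": the same for the moment, N m; "gripper_width": opening from 0.0 (shut) to 1.0 (fully open).
Only numpy, scipy, OpenCV 4.12 (cv2) and the standard library are available. Lean on these libraries where they do the work, as an engineer would, in place of code of your own. Each camera call takes 0.05 s, during which the arm holds its last target.

## Working session

There is one attempt and no reset: what is moved stays moved. The work goes in short steps, Python scripts to look and compute and a tool call to move; the robot and the scene stay as the last step left them, time stands still between calls to the robot, and variables do not carry over. Pictures are saved under pics/ and viewed, and the job is handed in when it is done.

Besides the shell and the picture viewer there is one more tool, called after "Request:" by a JSON object that holds its "method" and its "body". apply_moves: Moves the arm, as the interface text tells. Its arguments: {"type":"object","properties":{"xyz":{"type":"array","items":{"type":"array","items":{"type":"number"}}},"twist":{"type":"array","items":{"type":"number"}},"claw":{"type":"array","items":{"type":"number"}}},"required":["xyz","twist","claw"]}

```bash
mkdir -p pics; python3 - <<'E'
from station import r, imaging, job
import cv2,numpy as np,pickle
s=r.sense()
for k in s: print(k,np.round(s[k],3).tolist())
for n in ["scene","top"]:
    p=imaging.capture(n); cv2.imwrite(f"pics/{n}1.png",p["pixels"][:,:,::-1])
    print(n,p["mtx"].tolist(),np.round(p["view"],4).tolist())
    for q in ["flask_big","flask_small","mixer","cradle_ring"]:
        for d in imaging.regions_of(q,p): print(q,round(d["p"],2),np.round(d["centre"]),d["mask"].sum())
    pickle.dump(p,open(n+".pkl","wb"))
E
```

```text
time_s 0.0
joints [84.318, 22.091, 0.378, -0.029, -68.41, -14.816]
joint_velocities [0.067, -0.063, -0.164, -0.067, -0.032, -0.028]
effort [-0.0, -39.067, 18.74, 4.22, 0.011, -0.0]
tcp_pos [0.219, 0.585, 0.235]
ee_rot [[-0.001, -0.35, -0.937], [-0.002, -0.937, 0.35], [-1.0, 0.002, -0.0]]
wrist_force [-0.203, -0.178, 0.315]
moment [-0.001, -0.03, -0.011]
gripper_width 1.003
scene [[440.9497360407791, 0.0, 322.09701637672964], [0.0, 440.9497360407791, 206.32112516689588], [0.0, 0.0, 1.0]] [[0.8892, 0.4573, -0.0129, -0.4701], [0.3099, -0.623, -0.7182, -0.0772], [-0.3365, 0.6347, -0.6957, 1.3343], [0.0, 0.0, 0.0, 1.0]]
flask_big 0.85 [383. 162.] 870
flask_big 0.76 [407. 138.] 694
flask_small 0.98 [341. 196.] 506
mixer 0.94 [226. 235.] 3366
cradle_ring 0.73 [223. 212.] 819
cradle_ring 0.61 [310. 245.] 981
top [[429.26011502727124, 0.0, 319.3452521974922], [0.0, 429.26011502727124, 198.47740101448682], [0.0, 0.0, 1.0]] [[-0.01, -0.9999, 0.0016, 0.0319], [-0.9818, 0.0095, -0.1898, 0.5294], [0.1898, -0.0034, -0.9818, 1.2349], [0.0, 0.0, 0.0, 1.0]]
flask_big 0.89 [228. 182.] 659
flask_big 0.75 [180. 177.] 673
flask_big 0.18 [443. 166.] 725
flask_small 0.65 [285. 203.] 353
mixer 0.7 [374. 187.] 2149
mixer 0.6 [378. 269.] 2226
mixer 0.16 [286. 204.] 352
cradle_ring 0.84 [375. 181.] 583
cradle_ring 0.6 [377. 266.] 720
```

View pics/scene1.png

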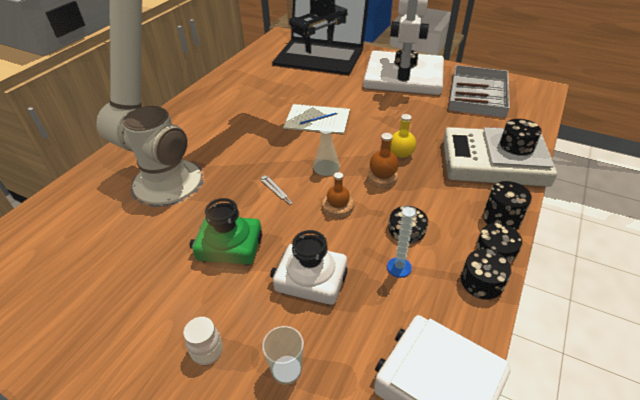

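View pics/top1.png

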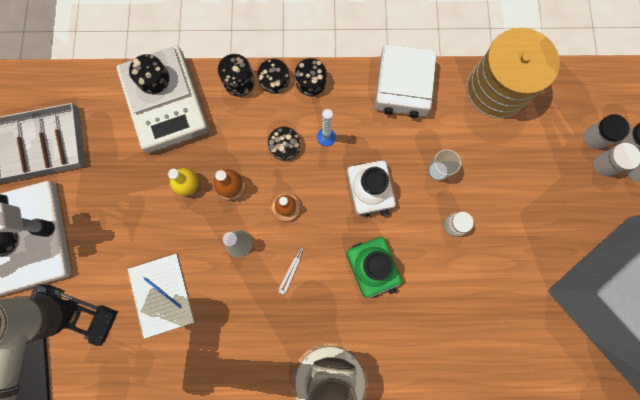

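Candidates for the flask:
- Amber big: scene (383,162), top (228,184).
- Yellow look-alike: scene (403,140), top (184,182).
- Small amber: scene (339,195), top (286,206).

Candidates for the mixer:
- White: scene (310,270), top (373,187).
- Green: scene (226,240), top (375,268).

I choose the amber big flask and the white mixer, and will check both in close crops.

```bash
python3 - <<'E'
import cv2,numpy as np,pickle
S=pickle.load(open("scene.pkl","rb"))["pixels"][:,:,::-1];T=pickle.load(open("top.pkl","rb"))["pixels"][:,:,::-1]
def c(I,u,v,w=32): return cv2.resize(I[v-w:v+w,u-w:u+w],(380,290*380//290 if 0 else 380),interpolation=cv2.INTER_CUBIC)[:290*2]
def crop(I,u,v,w=36,h=27): return cv2.resize(I[v-h:v+h,u-w:u+w],(396,297),interpolation=cv2.INTER_CUBIC)
cv2.imwrite("pics/crop1.png",np.vstack([np.hstack([crop(S,383,160,),crop(S,310,262,48,36)]),np.hstack([crop(T,228,184),crop(T,373,187)])]))
E
```

```text
(no output)
```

View pics/crop1.png

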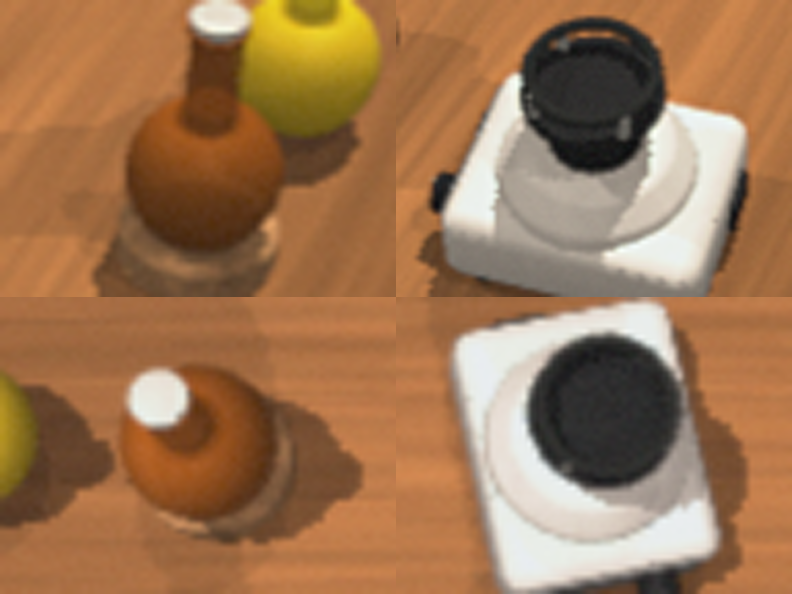

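```bash
cat > h.py <<'E'
import numpy as np
def proj(P,X):
    X=np.atleast_2d(X); c=X@P["view"][:3,:3].T+P["view"][:3,3]; u=c@P["mtx"].T; return u[:,:2]/u[:,2:]
def ray(P,uv,z):
    R=P["view"][:3,:3];t=P["view"][:3,3];o=-R.T@t;d=R.T@np.linalg.inv(P["mtx"])@[uv[0],uv[1],1];return o+d*(z-o[2])/d[2]
def tri(Ps,uvs):
    A=[];b=[]
    for P,uv in zip(Ps,uvs):
        R=P["view"][:3,:3];t=P["view"][:3,3];o=-R.T@t;d=R.T@np.linalg.inv(P["mtx"])@[uv[0],uv[1],1];d/=np.linalg.norm(d)
        M=np.eye(3)-np.outer(d,d);A.append(M);b.append(M@o)
    return np.linalg.lstsq(np.vstack(A),np.hstack(b),rcond=None)[0]
E
python3 - <<'E'
import cv2,pickle
from h import *
S=pickle.load(open("scene.pkl","rb"));T=pickle.load(open("top.pkl","rb"))
for nm,a,b,z in [("bulb",(384.4,164.3),(228.2,183.7),.0565),("stoptop",(387,136.2),(220.7,175),.158),("ring",(405.8-0,0),(375,180.5),.142)]:
    if nm!="ring": print(nm,tri([S,T],[a,b]).round(4),ray(S,a,z).round(4))
    print(ray(T,b,z).round(4))
# overlay fit of ring/flask with wire outlines
def draw(P,ctr,rad,I,k,u0,v0,col):
    a=np.linspace(0,6.283,80);q=proj(P,np.c_[ctr[0]+rad*np.cos(a),ctr[1]+rad*np.sin(a),0*a+ctr[2]])
    cv2.polylines(I,[np.int32((q-[u0,v0]+.5)*k)],True,col,1)
def sph(P,c,rad,I,k,u0,v0,col):
    o=-P["view"][:3,:3].T@P["view"][:3,3];n=o-c;D=np.linalg.norm(n);n/=D
    cc=c+n*rad*rad/D;rr=rad*np.sqrt(1-(rad/D)**2);e=np.linalg.svd(n[None])[2][1:]
    a=np.linspace(0,6.283,80)[:,None];q=proj(P,cc+rr*(np.cos(a)*e[0]+np.sin(a)*e[1]))
    cv2.polylines(I,[np.int32((q-[u0,v0]+.5)*k)],True,col,1)
fl=ray(T,(228.2,183.7),.0565);rg=ray(T,(375,180.5),.142)
print(proj(S,fl),proj(S,[rg[0],rg[1],.14]))
out=[]
for P,bx in[(S,[(347,133),(274,226)]),(T,[(192,157),(337,153)])]:
    row=[]
    for (u0,v0) in bx:
        I=cv2.resize(P["pixels"][v0:v0+54,u0:u0+72,::-1],(396,297),interpolation=cv2.INTER_CUBIC);a=(I,5.5,u0,v0)
        sph(P,np.array(fl),.0425,*a,(0,255,0));draw(P,[fl[0],fl[1],.158],.015,*a,(0,255,0))
        draw(P,[rg[0],rg[1],.142],.038,*a,(0,255,0));draw(P,[rg[0],rg[1],.144],.034,*a,(0,255,255));row.append(I)
    out.append(np.hstack(row))
cv2.imwrite("pics/fit1.png",np.vstack(out))
E
```

```text
bulb [0.5787 0.3015 0.052 ] [0.5813 0.2972 0.0565]
[0.5764 0.2997 0.0565]
stoptop [0.579  0.3007 0.1527] [0.5813 0.2932 0.158 ]
[0.5778 0.2995 0.158 ]
[ 0.5619 -0.1294  0.142 ]
[[383.14051747 163.34059673]] [[307.73711314 241.46233631]]
```

View pics/fit1.png

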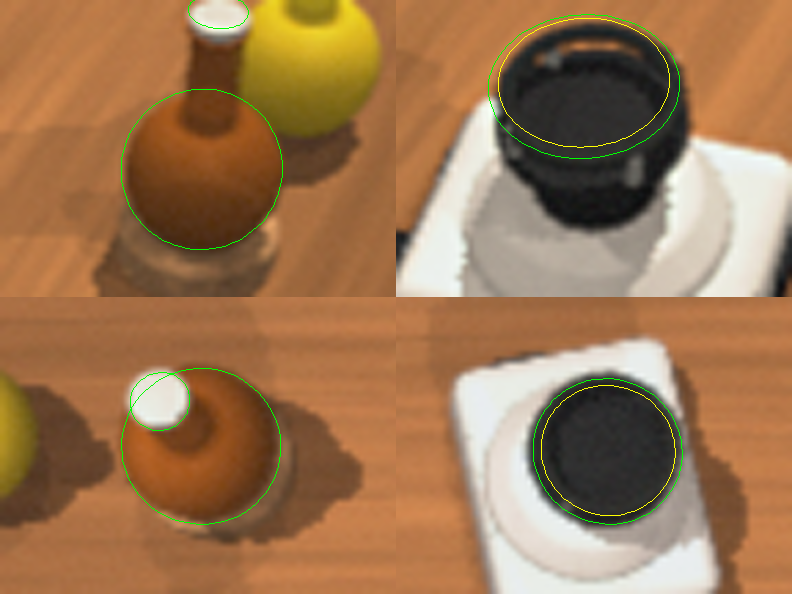

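The crops show the amber flask in its cork ring and the white mixer with its black ring. The overlay agrees with the top view, and the scene view is about 1 px off, within calibration. I take the flask axis at about (0.578, 0.2985) and the ring at about (0.563, -0.1295). First I move above the flask.

Request:
{"method": "apply_moves", "body": {"xyz": [[0, 0.011, -0.034], [0, 0.011, -0.034], [0, 0.011, -0.034], [0, 0.011, -0.034], [0, 0.011, -0.034], [0, 0.011, -0.034], [0, 0.011, -0.034], [0, 0.011, -0.034], [0, 0.011, -0.034], [0, 0.011, -0.034], [0, 0.011, -0.034], [0, 0, 0]], "twist": [0, 0, 0, 0, 0, 0, 0, 0, 0, 0, 0, 0], "claw": [1, 1, 1, 1, 1, 1, 1, 1, 1, 1, 1, 1]}}

```text
time_s: 1.7
tcp_pos: [0.5381, 0.334, 0.2368]
ee_rot: [[0.002, -0.345, -0.938], [0.002, -0.938, 0.345], [-1.0, -0.003, -0.001]]
wrist_force: [-0.7, -0.2, -0.1]
gripper_width: 0.996
```

```bash
cat >> h.py <<'E'
def to(tgt):
    from station import r
    s=r.sense();R=np.array(s["ee_rot"]);p=np.array(s["tcp_pos"])
    print("t",round(s["time_s"],2),"p",p.round(4),"shift",(R.T@(np.array(tgt)-p)).round(4),"F",np.round(s["wrist_force"],2),"M",np.round(s["moment"],3),"g",round(s["gripper_width"],3),"j6",np.round(s["joints"],1)[[0,5]],"\n",R.round(4).tolist())
E
python3 -c "
from h import *;to([.578,.2985,.235])"
```

```text
t 1.7 p [0.5381 0.334  0.2368] shift [ 0.0018  0.0195 -0.0497] F [-0.67 -0.21 -0.07] M [ 0.013  0.089 -0.044] g 0.996 j6 [46.4 23.4] 
 [[0.0018, -0.3453, -0.9385], [0.0024, -0.9385, 0.3453], [-1.0, -0.0029, -0.0008]]
```

Request:
{"method": "apply_moves", "body": {"xyz": [[0, 0.01, -0.025], [0, 0.009, -0.025], [0, 0, 0], [0, 0, 0]], "twist": [0, 0, 0, 0], "claw": [1, 1, 1, 1]}}

```text
time_s: 2.1
tcp_pos: [0.5791, 0.2981, 0.2364]
ee_rot: [[0.001, -0.346, -0.938], [0.003, -0.938, 0.346], [-1.0, -0.003, 0.0]]
wrist_force: [-0.4, -0.4, 0.1]
gripper_width: 1.003
```

```bash
python3 - <<'E'
from h import *;to([.578,.2985,.235])
from station import imaging
import cv2,pickle
L=[]
for n in ["scene","top"]:
    p=imaging.capture(n);pickle.dump(p,open(n+"2.pkl","wb"))
    g=proj(p,[.578,.2985,.115])[0].astype(int)
    u,v=g[0]-48,g[1]-48
    L.append(cv2.resize(p["pixels"][v:v+84,u:u+96,::-1],(396,347),interpolation=cv2.INTER_CUBIC))
cv2.imwrite("pics/above.png",np.hstack(L))
E
```

```text
t 2.1 p [0.5791 0.2981 0.2364] shift [0.0014 0.0001 0.0012] F [-0.44 -0.39  0.05] M [-0.025  0.009  0.015] g 1.003 j6 [41.4 28.4] 
 [[0.0009, -0.3462, -0.9382], [0.0029, -0.9382, 0.3462], [-1.0, -0.003, 0.0002]]
```

View pics/above.png

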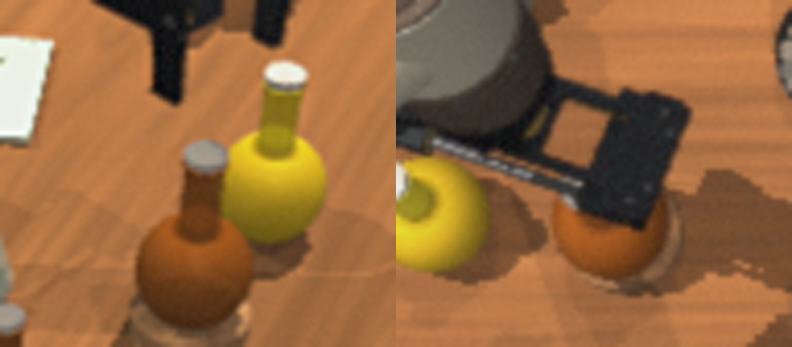

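The scene crop shows the open jaws above and behind the grey-lit stopper at crop (205,155); the yellow flask is clear. Descending over the neck.

Request:
{"method": "apply_moves", "body": {"xyz": [[0.02, 0, 0], [0.02, 0, 0], [0.02, 0, 0], [0.02, 0, 0], [0.02, 0, 0], [0.012, 0, 0], [0, 0, 0]], "twist": [0, 0, 0, 0, 0, 0, 0], "claw": [1, 1, 1, 1, 1, 1, 1]}}

```text
time_s: 2.9
tcp_pos: [0.5746, 0.3063, 0.1241]
ee_rot: [[0.005, -0.335, -0.942], [0.007, -0.942, 0.335], [-1.0, -0.008, -0.003]]
wrist_force: [-0.2, 0.8, 0.3]
gripper_width: 1.001
```

```bash
cat > look.py <<'E'
import sys
from h import *
from station import imaging
import cv2,pickle
def look(name,c,w=96):
    L=[]
    for n in ["scene","top"]:
        p=imaging.capture(n);pickle.dump(p,open(n+"_l.pkl","wb"))
        g=proj(p,c)[0].astype(int);u,v=g[0]-w//2,g[1]-w//2
        L.append(cv2.resize(p["pixels"][v:v+w,u:u+w,::-1],(396,396),interpolation=cv2.INTER_CUBIC))
    cv2.imwrite(f"pics/{name}.png",np.hstack(L))
E
python3 - <<'E'
from look import *
to([.578,.2985,.117]);look("down",[.578,.2985,.11])
E
```

```text
t 2.9 p [0.5746 0.3063 0.1241] shift [ 0.007   0.0063 -0.0058] F [-0.16  0.82  0.31] M [-0.045  0.058 -0.052] g 1.001 j6 [42.2 28.3] 
 [[0.0053, -0.3352, -0.9421], [0.007, -0.9421, 0.3353], [-1.0, -0.0083, -0.0027]]
```

View pics/down.png

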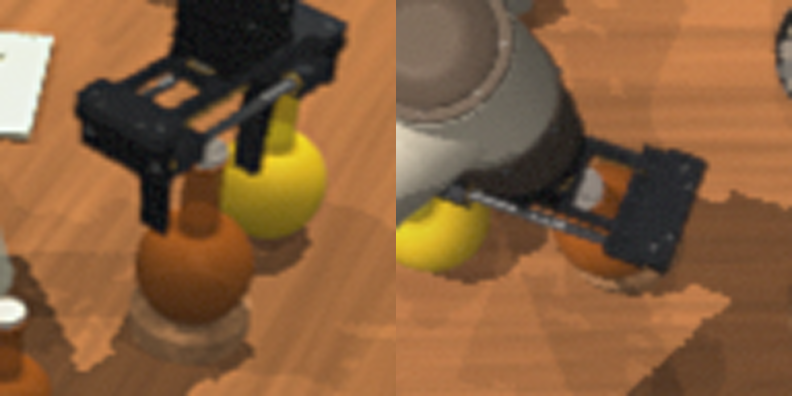

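The drift on the way down was about 8 mm with no contact; I correct it laterally and then the last bit down.

Request:
{"method": "apply_moves", "body": {"xyz": [[0, 0.003, -0.003], [0, 0.003, -0.003], [0.007, 0, 0], [0, 0, 0]], "twist": [0, 0, 0, 0], "claw": [1, 1, 1, 1]}}

```text
time_s: 3.4
tcp_pos: [0.5816, 0.2998, 0.1228]
ee_rot: [[0.014, -0.335, -0.942], [0.013, -0.942, 0.335], [-1.0, -0.018, -0.009]]
wrist_force: [-0.2, -0.4, 0.1]
gripper_width: 0.998
```

```bash
python3 - <<'E'
from look import *
to([.578,.2985,.117]);look("down2",[.578,.2985,.11],70)
E
```

```text
t 3.4 p [0.5816 0.2998 0.1228] shift [0.0057 0.0025 0.003 ] F [-0.18 -0.4   0.05] M [-0.082  0.028  0.016] g 0.998 j6 [41.4 29.1] 
 [[0.0145, -0.3347, -0.9422], [0.0134, -0.9422, 0.3349], [-0.9998, -0.0175, -0.0091]]
```

View pics/down2.png

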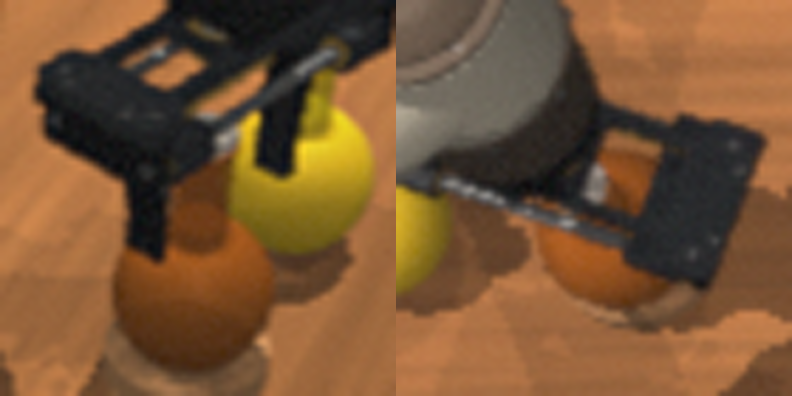

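Request:
{"method": "apply_moves", "body": {"xyz": [[0, 0, 0], [0, 0, 0], [0, 0, 0], [0, 0, 0], [0, 0, 0]], "twist": [0, 0, 0, 0, 0], "claw": [1, 1, 1, 1, 1]}}

```text
time_s: 4.0
tcp_pos: [0.5823, 0.3004, 0.124]
ee_rot: [[0.017, -0.334, -0.942], [0.014, -0.942, 0.334], [-1.0, -0.019, -0.011]]
wrist_force: [0.1, -0.1, 0.3]
gripper_width: 1.003
```

```bash
python3 - <<'E'
from look import *
for i in range(4):to([.578,.2985,.117])
E
```

```text
t 4.0 p [0.5823 0.3004 0.124 ] shift [0.0069 0.0034 0.0035] F [ 0.11 -0.13  0.26] M [-0.061  0.027 -0.008] g 1.003 j6 [41.4 29.1] 
 [[0.0166, -0.3339, -0.9425], [0.0144, -0.9424, 0.3341], [-0.9998, -0.0191, -0.0108]]
t 4.0 p [0.5823 0.3004 0.124 ] shift [0.0069 0.0034 0.0035] F [ 0.11 -0.13  0.26] M [-0.061  0.027 -0.008] g 1.003 j6 [41.4 29.1] 
 [[0.0166, -0.3339, -0.9425], [0.0144, -0.9424, 0.3341], [-0.9998, -0.0191, -0.0108]]
t 4.0 p [0.5823 0.3004 0.124 ] shift [0.0069 0.0034 0.0035] F [ 0.11 -0.13  0.26] M [-0.061  0.027 -0.008] g 1.003 j6 [41.4 29.1] 
 [[0.0166, -0.3339, -0.9425], [0.0144, -0.9424, 0.3341], [-0.9998, -0.0191, -0.0108]]
t 4.0 p [0.5823 0.3004 0.124 ] shift [0.0069 0.0034 0.0035] F [ 0.11 -0.13  0.26] M [-0.061  0.027 -0.008] g 1.003 j6 [41.4 29.1] 
 [[0.0166, -0.3339, -0.9425], [0.0144, -0.9424, 0.3341], [-0.9998, -0.0191, -0.0108]]
```

Request:
{"method": "apply_moves", "body": {"xyz": [[-0.04, 0.001, 0.001], [-0.04, 0.001, 0.001], [-0.03, 0.001, 0.001]], "twist": [0, 0, 0], "claw": [1, 1, 1]}}

```text
time_s: 4.3
tcp_pos: [0.5741, 0.2953, 0.2302]
ee_rot: [[0.005, -0.335, -0.942], [0.006, -0.942, 0.335], [-1.0, -0.007, -0.002]]
wrist_force: [-0.4, 0.6, 0.7]
gripper_width: 0.999
```

```bash
python3 - <<'E'
from look import *
to([.578,.2985,.117])
E
```

```text
t 4.3 p [0.5741 0.2953 0.2302] shift [ 0.1132 -0.0036 -0.0023] F [-0.42  0.56  0.66] M [-0.008 -0.114 -0.027] g 0.999 j6 [41.5 28.9] 
 [[0.0045, -0.3348, -0.9423], [0.0055, -0.9423, 0.3348], [-1.0, -0.0067, -0.0024]]
```

Request:
{"method": "apply_moves", "body": {"xyz": [[0, 0, 0], [0, 0, 0]], "twist": [0, 0], "claw": [1, 1]}}

```text
time_s: 4.5
tcp_pos: [0.5758, 0.2965, 0.2361]
ee_rot: [[0.013, -0.334, -0.942], [0.012, -0.942, 0.334], [-1.0, -0.016, -0.009]]
wrist_force: [-0.6, -0.4, -0.5]
gripper_width: 1.0
```

```bash
python3 - <<'E'
from look import *
to([.578,.2985,.117])
E
```

```text
t 4.5 p [0.5758 0.2965 0.2361] shift [ 0.1191 -0.0007 -0.0004] F [-0.57 -0.38 -0.52] M [-0.062  0.105 -0.001] g 1.0 j6 [41.5 28.9] 
 [[0.0133, -0.3341, -0.9424], [0.0119, -0.9424, 0.3343], [-0.9998, -0.0156, -0.0085]]
```

Request:
{"method": "apply_moves", "body": {"xyz": [[0.03, 0, 0], [0.03, 0, 0], [0.03, 0, 0], [0.016, 0, 0], [0.008, 0, 0]], "twist": [0, 0, 0, 0, 0], "claw": [1, 1, 1, 1, 1]}}

```text
time_s: 5.0
tcp_pos: [0.5768, 0.2974, 0.1162]
ee_rot: [[0.012, -0.334, -0.942], [0.011, -0.942, 0.335], [-1.0, -0.015, -0.008]]
wrist_force: [0.3, -0.4, 0.2]
gripper_width: 1.0
```

```bash
python3 - <<'E'
from look import *
to([.578,.2985,.117])
E
```

```text
t 5.0 p [0.5768 0.2974 0.1162] shift [-0.0008 -0.0015 -0.0008] F [ 0.3  -0.35  0.21] M [-0.032  0.027 -0.002] g 1.0 j6 [41.5 28.9] 
 [[0.0124, -0.3344, -0.9424], [0.0113, -0.9423, 0.3345], [-0.9999, -0.0148, -0.0079]]
```

On target within 2 mm, tilt about 1°. Closing.

Request:
{"method": "apply_moves", "body": {"xyz": [[0, 0, 0], [0, 0, 0], [0, 0, 0], [0, 0, 0], [0, 0, 0], [0, 0, 0], [0, 0, 0], [0, 0, 0]], "twist": [0, 0, 0, 0, 0, 0, 0, 0], "claw": [0, 0, 0, 0, 0, 0, 0, 0]}}

```text
time_s: 5.8
tcp_pos: [0.5776, 0.2979, 0.118]
ee_rot: [[0.015, -0.334, -0.942], [0.013, -0.942, 0.334], [-1.0, -0.017, -0.01]]
wrist_force: [0.4, 0.9, 0.4]
gripper_width: 0.356
```

```bash
python3 - <<'E'
from look import *
to([.578,.2985,.117]);look("grip",[.578,.2985,.11],70)
E
```

```text
t 5.8 p [0.5776 0.2979 0.118 ] shift [ 0.001  -0.0007 -0.0002] F [0.39 0.91 0.4 ] M [0.108 0.034 0.025] g 0.356 j6 [41.5 28.9] 
 [[0.0148, -0.334, -0.9424], [0.0127, -0.9424, 0.3342], [-0.9998, -0.017, -0.0097]]
```

View pics/grip.png

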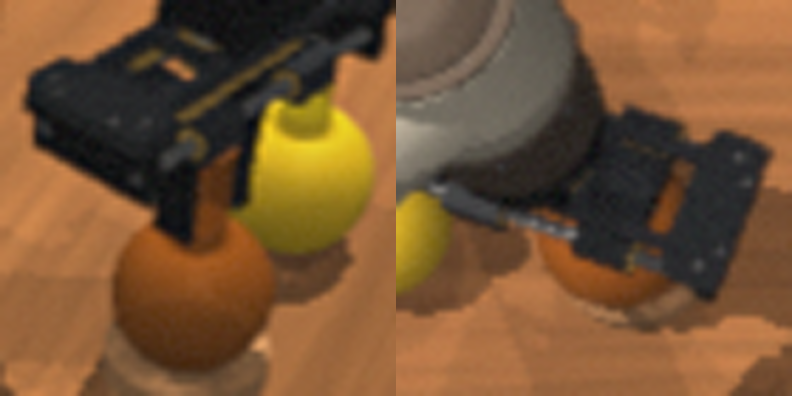

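Request:
{"method": "apply_moves", "body": {"xyz": [[0, 0, 0], [0, 0, 0]], "twist": [0, 0], "claw": [0, 0]}}

```text
time_s: 6.1
tcp_pos: [0.5776, 0.298, 0.1179]
ee_rot: [[0.015, -0.334, -0.942], [0.013, -0.942, 0.334], [-1.0, -0.017, -0.01]]
wrist_force: [-0.7, -0.1, -0.1]
gripper_width: 0.315
```

```bash
python3 - <<'E'
from look import *
to([.578,.2985,.117])
E
```

```text
t 6.1 p [0.5776 0.298  0.1179] shift [ 0.0009 -0.0006 -0.0001] F [-0.69 -0.08 -0.06] M [-0.005 -0.012 -0.012] g 0.315 j6 [41.5 28.9] 
 [[0.0149, -0.334, -0.9425], [0.0127, -0.9424, 0.3342], [-0.9998, -0.0169, -0.0098]]
```

The width of 27–28 mm matches the neck. Lifting gently.

Request:
{"method": "apply_moves", "body": {"xyz": [[-0.01, 0, 0], [-0.02, 0, 0], [-0.02, 0, 0], [-0.02, 0, 0], [-0.02, 0, 0], [-0.02, 0, 0], [-0.02, 0, 0], [-0.02, 0, 0], [-0.02, 0, 0], [-0.01, 0, 0]], "twist": [0, 0, 0, 0, 0, 0, 0, 0, 0, 0], "claw": [0, 0, 0, 0, 0, 0, 0, 0, 0, 0]}}

```text
time_s: 7.1
tcp_pos: [0.5691, 0.2922, 0.296]
ee_rot: [[-0.011, -0.337, -0.941], [-0.0, -0.941, 0.337], [-1.0, 0.004, 0.01]]
wrist_force: [0.3, -0.1, -3.2]
gripper_width: 0.321
```

```bash
python3 - <<'E'
from look import *
to([.563,-.1295,.285]);look("lift",[.578,.2985,.25],110)
E
```

```text
t 7.1 p [0.5691 0.2922 0.296 ] shift [ 0.0112  0.399  -0.1367] F [ 0.32 -0.11 -3.22] M [-0.027 -0.069 -0.027] g 0.321 j6 [41.5 28.9] 
 [[-0.0106, -0.3374, -0.9413], [-0.0003, -0.9414, 0.3374], [-0.9999, 0.0038, 0.0099]]
```

View pics/lift.png

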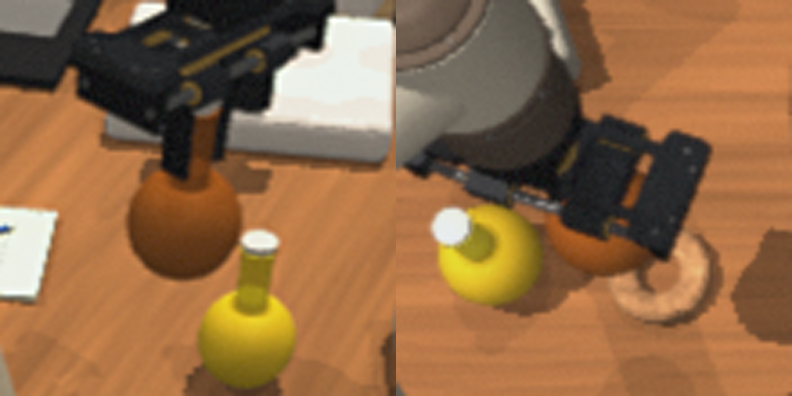

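Flask is held off its ring (3.2 N), and the cork ring stayed behind. Carrying it towards the mixer.

Request:
{"method": "apply_moves", "body": {"xyz": [[0, 0.015, -0.005], [0, 0.025, -0.009], [0, 0.03, -0.01], [0, 0.03, -0.01], [0, 0.03, -0.01], [0, 0.03, -0.01], [0, 0.03, -0.01], [0, 0.03, -0.01], [0, 0.03, -0.01], [0, 0.03, -0.01], [0, 0.025, -0.008], [0, 0.015, -0.005]], "twist": [0, 0, 0, 0, 0, 0, 0, 0, 0, 0, 0, 0], "claw": [0, 0, 0, 0, 0, 0, 0, 0, 0, 0, 0, 0]}}

```text
time_s: 8.4
tcp_pos: [0.5485, -0.0646, 0.2778]
ee_rot: [[-0.047, -0.337, -0.94], [-0.01, -0.941, 0.338], [-0.999, 0.025, 0.041]]
wrist_force: [0.2, 0.0, -3.6]
gripper_width: 0.319
```

```bash
python3 - <<'E'
from look import *
to([.563,-.1295,.285])
E
```

```text
t 8.4 p [ 0.5485 -0.0646  0.2778] shift [-0.0072  0.0563 -0.0353] F [ 0.18  0.01 -3.63] M [ 0.069 -0.177  0.016] g 0.319 j6 [10.1 60.1] 
 [[-0.0473, -0.3374, -0.9402], [-0.0097, -0.941, 0.3382], [-0.9988, 0.0251, 0.0412]]
```

The loaded arm sags a little each row (2.8° tilt and 18 mm lost in 12 rows). I use few rows from here, and let camera calls pass the time because they keep the target.

Request:
{"method": "apply_moves", "body": {"xyz": [[-0.003, 0.02, -0.014], [-0.003, 0.02, -0.014], [-0.002, 0.014, -0.01]], "twist": [0, 0, 0], "claw": [0, 0, 0]}}

```text
time_s: 8.7
tcp_pos: [0.5617, -0.1328, 0.2811]
ee_rot: [[-0.058, -0.339, -0.939], [-0.008, -0.94, 0.34], [-0.998, 0.028, 0.051]]
wrist_force: [0.1, -0.3, -3.0]
gripper_width: 0.32
```

```bash
python3 - <<'E'
from look import *
to([.566,-.1285,.26]);look("over",[.566,-.1295,.19],100);to([.566,-.1285,.26])
E
```

```text
t 8.7 p [ 0.5617 -0.1328  0.2811] shift [ 0.0208 -0.0061 -0.0036] F [ 0.14 -0.29 -3.04] M [ 0.055 -0.227  0.022] g 0.32 j6 [ 2.9 67.1] 
 [[-0.0575, -0.3395, -0.9389], [-0.0085, -0.9402, 0.3405], [-0.9983, 0.0275, 0.0512]]
t 8.8 p [ 0.5619 -0.1334  0.2808] shift [ 0.0205 -0.0065 -0.0032] F [-0.26  0.7  -3.91] M [ 0.032 -0.145 -0.001] g 0.32 j6 [ 2.9 67. ] 
 [[-0.0577, -0.3414, -0.9381], [-0.0087, -0.9395, 0.3424], [-0.9983, 0.0279, 0.0512]]
```

View pics/over.png

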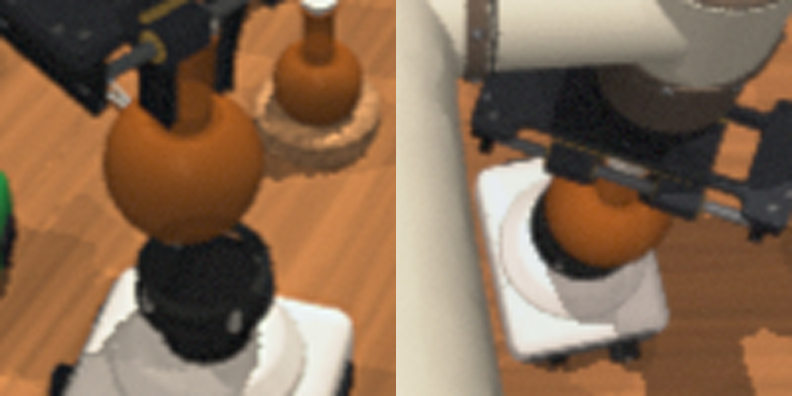

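```bash
cat > bulb.py <<'E'
import pickle,cv2
from h import *
from scipy.optimize import least_squares
def outline(P,c,rad=.0425,n=90):
    o=-P["view"][:3,:3].T@P["view"][:3,3];m=o-c;D=np.linalg.norm(m);m/=D
    cc=c+m*rad*rad/D;rr=rad*np.sqrt(1-(rad/D)**2);e=np.linalg.svd(m[None])[2][1:]
    a=np.linspace(0,6.2832,n)[:,None];return proj(P,cc+rr*(np.cos(a)*e[0]+np.sin(a)*e[1]))
def pts(P,guess):
    h=cv2.cvtColor(P["pixels"],cv2.COLOR_RGB2HSV).astype(int)
    m=((h[...,0]<14)&(h[...,1]>185)&(h[...,2]>50)).astype(np.uint8)
    return m
def fit(Ps,guess,sel):
    # sel: angle ranges (deg, image, 90=down) where outline is free
    E=[]
    for P,(a0,a1) in zip(Ps,sel):
        m=pts(P,guess);c=proj(P,guess)[0];q=[]
        for a in np.radians(np.arange(a0,a1,4)):
            d=np.array([np.cos(a),np.sin(a)]);rs=np.arange(6,26,.25)
            v=cv2.remap(m.astype(np.float32),(c[0]+rs*d[0]).astype(np.float32)[None],(c[1]+rs*d[1]).astype(np.float32)[None],cv2.INTER_LINEAR)[0]
            k=np.where(v>.5)[0]
            if len(k): q.append(c+d*rs[k[-1]])
        E.append(np.array(q))
    def res(x):
        o=[]
        for P,q in zip(Ps,E):
            O=outline(P,x[:3]);c=O.mean(0);R=np.hypot(*(O-c).T).mean();o.append(np.hypot(*(q-c).T)-R)
        return np.hstack(o)
    s=least_squares(res,guess,loss="soft_l1",f_scale=.5);return s.x,np.sqrt((s.fun**2).mean()),E
E
python3 - <<'E'
from bulb import *
S0=pickle.load(open("scene.pkl","rb"));T0=pickle.load(open("top.pkl","rb"))
S=pickle.load(open("scene_l.pkl","rb"));T=pickle.load(open("top_l.pkl","rb"))
def go(A,g,sel,nm):
    for Ps,s in [(A,sel),(A[:1],sel[:1]),(A[1:],sel[1:])]:
        x,e,E=fit(Ps,np.array(g),s);print(nm,x.round(4),"rms",e.round(2),[len(q) for q in E])
go([S0,T0],[.578,.2985,.0565],[(-20,200),(-60,150)],"start")
go([S,T],[.559,-.1335,.2193],[(-20,200),(20,200)],"now")
L=[]
for P,s in[(S,(-20,200)),(T,(20,200))]:
    c=proj(P,[.566,-.1295,.19])[0].astype(int)-50
    I=cv2.resize(P["pixels"][c[1]:c[1]+100,c[0]:c[0]+100,::-1],(396,396),interpolation=cv2.INTER_CUBIC)
    for q in fit([P],np.array([.559,-.1335,.2193]),[s])[2][0]: cv2.circle(I,tuple(np.int32((q-c+.5)*3.96)),2,(255,255,0),-1)
    cv2.polylines(I,[np.int32((outline(P,np.array([.559,-.1335,.2193]))-c+.5)*3.96)],True,(0,255,0),1)
    L.append(I)
cv2.imwrite("pics/overfit.png",np.hstack(L))
E
```

```text
start [0.5776 0.3052 0.0662] rms 1.46 [55, 53]
start [0.5565 0.3618 0.0133] rms 1.26 [55]
start [ 0.6113  0.3331 -0.0785] rms 0.57 [53]
now [ 0.559  -0.1339  0.2285] rms 1.19 [55, 45]
now [ 0.5381 -0.1009  0.1843] rms 0.96 [55]
now [ 0.584  -0.1479  0.1149] rms 0.75 [45]
```

View pics/overfit.png

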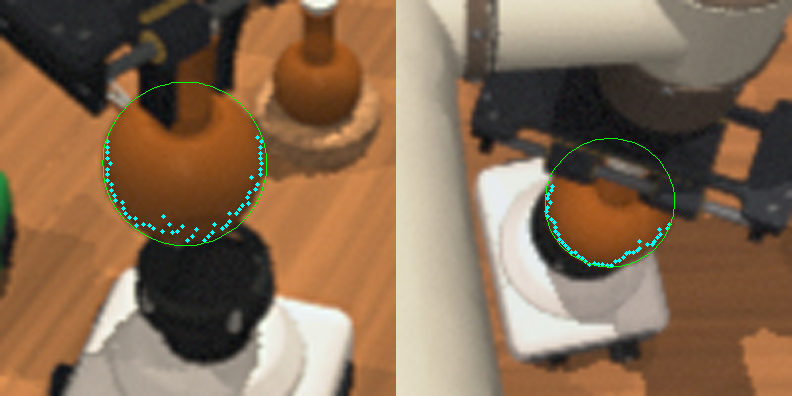

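The predicted bulb outline (green) matches the picture in both views. My colour edge clips the dark bottom, so that fit is unreliable. The bulb needs about (+5, +4) mm and 48 mm down. I stop about 12 mm short to check.

Request:
{"method": "apply_moves", "body": {"xyz": [[0.016, -0.004, -0.003], [0.016, -0.003, -0.002]], "twist": [0, 0], "claw": [0, 0]}}

```text
time_s: 9.0
tcp_pos: [0.5665, -0.1299, 0.2481]
ee_rot: [[-0.056, -0.344, -0.937], [-0.008, -0.939, 0.345], [-0.998, 0.027, 0.05]]
wrist_force: [-0.4, 0.8, -3.3]
gripper_width: 0.318
```

```bash
cat > chk.py <<'E'
from look import *
from bulb import outline
from station import r
def chk(name,depth=0,ring=(.564,-.1295)):
    look(name,[.566,-.1295,.18],80)
    to([.566,-.1285,.2331])
    s=r.sense();b=np.array(s["tcp_pos"])+.0615*np.array(s["ee_rot"])[:,0];print("bulb",b.round(4),"rel ring",(b-[ring[0],ring[1],.1717]).round(4))
    L=[]
    for n in["scene","top"]:
        P=pickle.load(open(n+"_l.pkl","rb"));c=proj(P,[.566,-.1295,.18])[0].astype(int)-40
        I=cv2.resize(P["pixels"][c[1]:c[1]+80,c[0]:c[0]+80,::-1],(396,396),interpolation=cv2.INTER_CUBIC)
        cv2.polylines(I,[np.int32((outline(P,b)-c+.5)*4.95)],True,(0,255,0),1)
        a=np.linspace(0,6.283,60);q=proj(P,np.c_[ring[0]+.038*np.cos(a),ring[1]+.038*np.sin(a),0*a+.14-depth])
        cv2.polylines(I,[np.int32((q-c+.5)*4.95)],True,(0,255,255),1);L.append(I)
    cv2.imwrite(f"pics/{name}.png",np.hstack(L))
E
python3 -c "
from chk import *;chk('near')"
```

```text
t 9.1 p [ 0.5651 -0.1294  0.2462] shift [ 0.013  -0.0015 -0.0012] F [ 0.39  0.02 -2.4 ] M [ 0.051 -0.107 -0.003] g 0.315 j6 [ 3.2 66.6] 
 [[-0.0618, -0.343, -0.9373], [-0.0079, -0.9389, 0.3441], [-0.9981, 0.0287, 0.0553]]
bulb [ 0.5613 -0.1299  0.1848] rel ring [-0.0027 -0.0004  0.0131]
```

View pics/near.png

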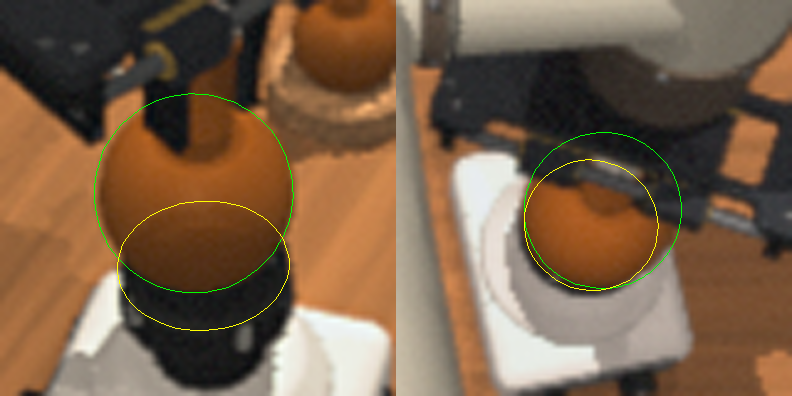

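Request:
{"method": "apply_moves", "body": {"xyz": [[0.01, -0.002, -0.004]], "twist": [0], "claw": [0]}}

```text
time_s: 9.2
tcp_pos: [0.5695, -0.1291, 0.2373]
ee_rot: [[-0.059, -0.342, -0.938], [-0.009, -0.939, 0.344], [-0.998, 0.028, 0.052]]
wrist_force: [0.6, 0.6, -2.3]
gripper_width: 0.316
```

```bash
python3 -c "
from chk import *;chk('near2')"
```

```text
t 9.3 p [ 0.5695 -0.1291  0.2356] shift [0.0027 0.0006 0.0034] F [ 1.42  0.89 -2.82] M [-0.024 -0.194  0.02 ] g 0.318 j6 [ 3.3 66.5] 
 [[-0.0612, -0.3425, -0.9375], [-0.0088, -0.9391, 0.3436], [-0.9981, 0.0293, 0.0544]]
bulb [ 0.5658 -0.1296  0.1742] rel ring [ 0.0018 -0.0001  0.0025]
```

View pics/near2.png

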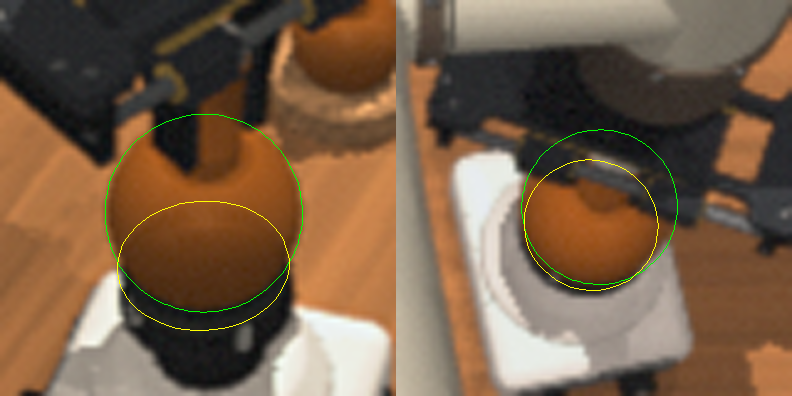

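Request:
{"method": "apply_moves", "body": {"xyz": [[0.005, 0, 0]], "twist": [0], "claw": [0]}}

```text
time_s: 9.4
tcp_pos: [0.5701, -0.1297, 0.2326]
ee_rot: [[-0.059, -0.342, -0.938], [-0.011, -0.939, 0.343], [-0.998, 0.03, 0.051]]
wrist_force: [-1.2, -2.6, 6.3]
gripper_width: 0.317
```

```bash
python3 -c "
from chk import *
to([.566,-.1285,.2331]);chk('near3')"
```

```text
t 9.4 p [ 0.5701 -0.1297  0.2326] shift [-0.0003  0.0003  0.0042] F [-1.21 -2.59  6.31] M [-0.452  0.395  0.083] g 0.317 j6 [ 3.3 66.5] 
 [[-0.0585, -0.3416, -0.938], [-0.0108, -0.9394, 0.3427], [-0.9982, 0.0302, 0.0513]]
t 9.5 p [ 0.57   -0.1298  0.2324] shift [-0.0004  0.0001  0.0042] F [-0.21 -2.55  5.59] M [-0.57   0.132  0.049] g 0.317 j6 [ 3.3 66.5] 
 [[-0.0584, -0.3419, -0.9379], [-0.0108, -0.9392, 0.3431], [-0.9982, 0.0301, 0.0512]]
bulb [ 0.5664 -0.1305  0.171 ] rel ring [ 0.0024 -0.001  -0.0007]
```

Seated (about 8.8 N total at seat height). There is some side force in y. I press on in small rows, easing sideways, and watch tilt and force.

Request:
{"method": "apply_moves", "body": {"xyz": [[0.004, 0.001, 0], [0.004, 0, 0]], "twist": [0, 0], "claw": [0, 0]}}

```text
time_s: 9.7
tcp_pos: [0.5698, -0.131, 0.2288]
ee_rot: [[-0.054, -0.341, -0.938], [-0.012, -0.94, 0.342], [-0.998, 0.029, 0.046]]
wrist_force: [-2.4, 1.8, 7.8]
gripper_width: 0.315
```

```bash
python3 -c "
from chk import *
to([.566,-.1285,.2331]);chk('near4')"
```

```text
t 9.7 p [ 0.5698 -0.131   0.2288] shift [-0.0041 -0.001   0.0046] F [-2.44  1.81  7.77] M [0.682 0.724 0.036] g 0.315 j6 [ 3.2 66.6] 
 [[-0.0537, -0.3411, -0.9385], [-0.0116, -0.9396, 0.3422], [-0.9985, 0.0292, 0.0465]]
t 9.8 p [ 0.5697 -0.131   0.2289] shift [-0.0041 -0.0009  0.0046] F [-1.81  1.46  7.09] M [0.508 0.663 0.006] g 0.324 j6 [ 3.2 66.6] 
 [[-0.0537, -0.341, -0.9385], [-0.0117, -0.9396, 0.3421], [-0.9985, 0.0293, 0.0465]]
bulb [ 0.5664 -0.1317  0.1675] rel ring [ 0.0024 -0.0022 -0.0042]
```

Depth is about 4 mm. Under the upward load the tilt is recovering. I keep pressing for several rows to straighten the flask while relieving the side force.

Request:
{"method": "apply_moves", "body": {"xyz": [[0.003, 0, 0.001], [0.003, 0, 0], [0.003, 0, 0], [0.003, 0, 0]], "twist": [0, 0, 0, 0], "claw": [0, 0, 0, 0]}}

```text
time_s: 10.2
tcp_pos: [0.5694, -0.131, 0.2273]
ee_rot: [[-0.043, -0.339, -0.94], [-0.014, -0.94, 0.34], [-0.999, 0.028, 0.036]]
wrist_force: [-1.1, 1.1, 8.2]
gripper_width: 0.313
```

```bash
python3 -c "
from chk import *
chk('near5')"
```

```text
t 10.3 p [ 0.5694 -0.131   0.2273] shift [-0.0057 -0.001   0.0043] F [-2.43  0.55  7.9 ] M [ 0.41   0.902 -0.08 ] g 0.318 j6 [ 3.3 66.6] 
 [[-0.0433, -0.3394, -0.9397], [-0.0142, -0.9402, 0.3402], [-0.999, 0.028, 0.0359]]
bulb [ 0.5668 -0.1319  0.1659] rel ring [ 0.0028 -0.0024 -0.0058]
```

View pics/near5.png

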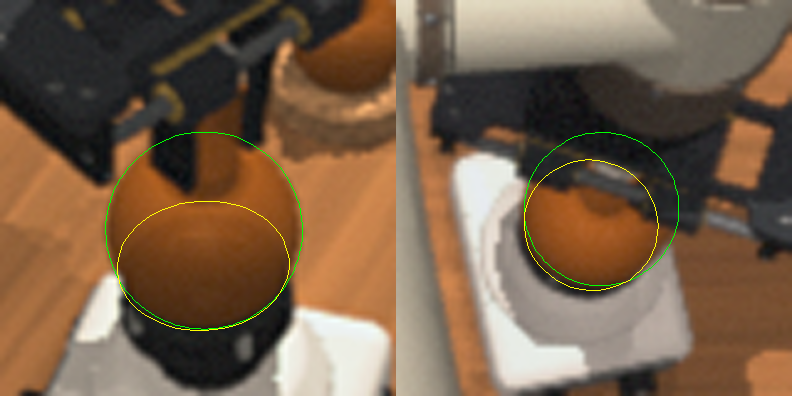

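Seated squarely and about 6 mm down: 11.1 N total matches 6 mm in the description. Continuing to straighten.

Request:
{"method": "apply_moves", "body": {"xyz": [[0.003, 0, 0.001], [0.0026, 0, 0.001], [0.003, 0, 0.0005], [0.0026, 0, 0.0005], [0.003, 0, 0.0005], [0.0026, 0, 0.0005]], "twist": [0, 0, 0, 0, 0, 0], "claw": [0, 0, 0, 0, 0, 0]}}

```text
time_s: 10.9
tcp_pos: [0.5683, -0.1307, 0.2276]
ee_rot: [[-0.024, -0.336, -0.942], [-0.019, -0.941, 0.337], [-1.0, 0.026, 0.016]]
wrist_force: [-1.5, -0.3, 7.7]
gripper_width: 0.32
```

```bash
python3 -c "
from chk import *
chk('near6')"
```

```text
t 11.0 p [ 0.5683 -0.1307  0.2277] shift [-0.0054 -0.0011  0.003 ] F [-1.32 -0.25  8.3 ] M [ 0.236  0.784 -0.045] g 0.32 j6 [ 3.5 66.4] 
 [[-0.0236, -0.3362, -0.9415], [-0.0194, -0.9414, 0.3366], [-0.9995, 0.0262, 0.0156]]
bulb [ 0.5669 -0.1319  0.1662] rel ring [ 0.0029 -0.0024 -0.0055]
```

Request:
{"method": "apply_moves", "body": {"xyz": [[0.003, 0, 0.001], [0.003, 0, 0.0005], [0.003, 0, 0.0005], [0.003, 0, 0.0005], [0.003, 0, 0.0005], [0.003, 0, 0.0005], [0.003, 0, 0.0005], [0.0035, 0, 0.0005]], "twist": [0, 0, 0, 0, 0, 0, 0, 0], "claw": [0, 0, 0, 0, 0, 0, 0, 0]}}

```text
time_s: 11.8
tcp_pos: [0.5676, -0.1305, 0.2262]
ee_rot: [[0.001, -0.332, -0.943], [-0.026, -0.943, 0.332], [-1.0, 0.024, -0.01]]
wrist_force: [-1.7, 1.2, 8.6]
gripper_width: 0.314
```

```bash
python3 -c "
from chk import *
chk('near7')"
```

```text
t 11.9 p [ 0.5675 -0.1305  0.2261] shift [-0.007  -0.0012  0.002 ] F [-2.29  1.04  9.14] M [ 0.284  0.825 -0.043] g 0.321 j6 [ 3.8 66.1] 
 [[0.0014, -0.3317, -0.9434], [-0.0262, -0.9431, 0.3316], [-0.9997, 0.0242, -0.01]]
bulb [ 0.5676 -0.1321  0.1646] rel ring [ 0.0036 -0.0026 -0.0071]
```

View pics/near7.png

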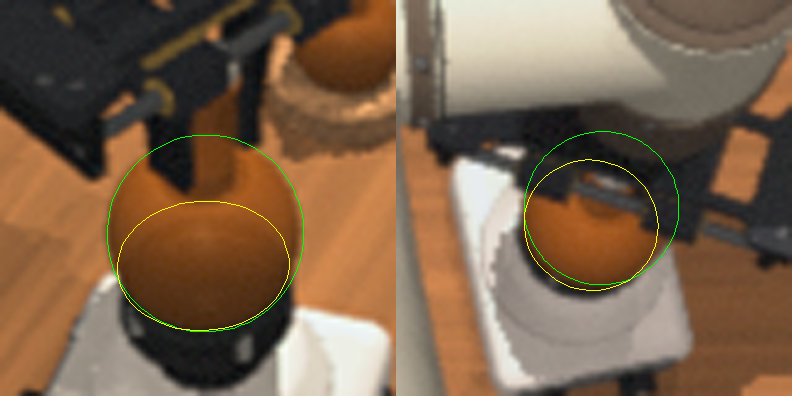

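```bash
python3 - <<'E'
from bulb import *
b=np.array([.5676,-.1321,.1646])
for n in["scene","top"]:
    P=pickle.load(open(n+"_l.pkl","rb"));c=proj(P,[.566,-.1295,.18])[0].astype(int)-40
    I=cv2.resize(P["pixels"][c[1]:c[1]+80,c[0]:c[0]+80,::-1],(560,560),interpolation=cv2.INTER_CUBIC)
    for d,col in[((0,0),(0,255,0)),((.035,0),(255,255,0)),((-.035,0),(255,0,255)),((0,-.035),(255,255,255))]:
        for s in(-1,1):
            side=np.array([.889,.457,0])*.014*s if n=="scene" else np.array([0,.014*s,0])
            q=[proj(P,b+side+h*np.array([d[0],d[1],1]))[0] for h in(.044,.087)]
            if d==(0,0) : cv2.polylines(I,[np.int32((np.array(q)-c+.5)*7)],False,col,1)
    O=outline(P,b);cv2.polylines(I,[np.int32((O-c+.5)*7)],False,(0,255,0),1)
    cv2.imwrite(f"pics/t_{n}.png",I)
I=np.hstack([cv2.resize(cv2.imread(f"pics/t_{n}.png"),(400,400)) for n in("scene","top")])
cv2.imwrite("pics/tilt1.png",I)
E
```

```text
(no output)
```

View pics/t_scene.png

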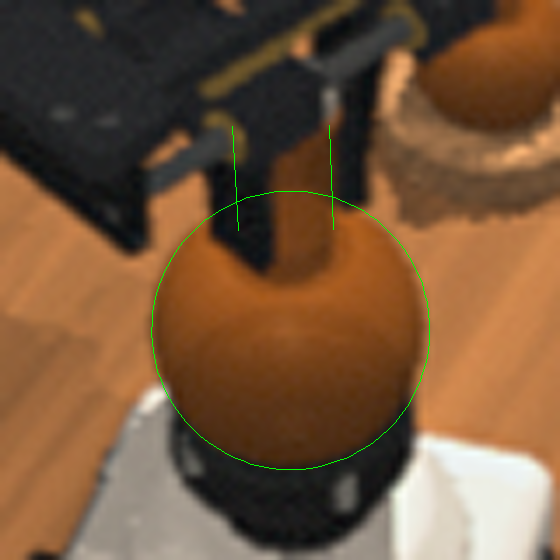

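The neck leans about 2–2.5° at most, which is acceptable. I take one slightly firmer row, then hold by camera calls, which keep the target.

Request:
{"method": "apply_moves", "body": {"xyz": [[0.0042, 0, 0.001]], "twist": [0], "claw": [0]}}

```text
time_s: 12.0
tcp_pos: [0.5674, -0.1304, 0.2252]
ee_rot: [[0.005, -0.331, -0.944], [-0.027, -0.943, 0.331], [-1.0, 0.024, -0.014]]
wrist_force: [-1.9, 0.7, 8.8]
gripper_width: 0.32
```

```bash
python3 - <<'E'
from station import r,imaging
import numpy as np
F=[]
for i in range(76):
    imaging.capture("top");s=r.sense();F.append(s["wrist_force"])
    if i%15==0: print(round(s["time_s"],2),np.round(s["tcp_pos"],4),np.round(s["wrist_force"],1),round(s["gripper_width"],3))
print(np.mean(F,0).round(2),np.std(F,0).round(2))
from chk import *
chk("final",.0075)
E
```

```text
12.05 [ 0.5674 -0.1304  0.225 ] [-1.1  0.2  8.4] 0.319
12.8 [ 0.5674 -0.1304  0.2252] [-1.9  0.5  9.4] 0.315
13.55 [ 0.5674 -0.1304  0.2252] [-1.5  0.2  8.7] 0.316
14.3 [ 0.5674 -0.1305  0.2252] [-1.6  0.8  9.5] 0.319
15.05 [ 0.5674 -0.1305  0.2252] [-0.7  0.6  9. ] 0.319
15.8 [ 0.5674 -0.1304  0.2253] [-0.7  0.9  9.1] 0.32
[-1.45  0.48  9.2 ] [0.49 0.46 0.5 ]
t 15.9 p [ 0.5674 -0.1304  0.2252] shift [-0.0079 -0.0012  0.0018] F [-1.31  0.21  9.98] M [ 0.211  0.758 -0.037] g 0.322 j6 [ 3.8 66.1] 
 [[0.0055, -0.331, -0.9436], [-0.0273, -0.9433, 0.3307], [-0.9996, 0.0239, -0.0142]]
bulb [ 0.5677 -0.1321  0.1638] rel ring [ 0.0037 -0.0026 -0.0079]
```

View pics/final.png

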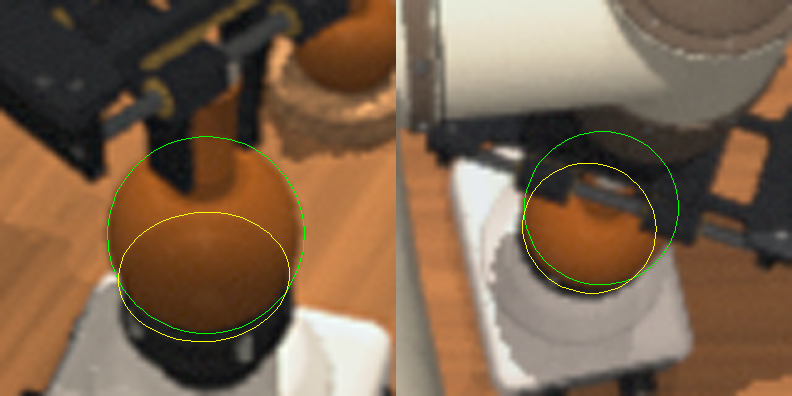

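Held 3.8 s steadily. One more check that the cradle itself is down: compare the ring's post highlight between the first picture and now.

```bash
python3 - <<'E'
from h import *
import pickle,cv2
A=pickle.load(open("scene.pkl","rb"));B=pickle.load(open("scene_l.pkl","rb"))
a,b=[cv2.cvtColor(P["pixels"],cv2.COLOR_RGB2GRAY) for P in(A,B)]
print("expected dv for 8mm:",(proj(A,[.56,-.13,.132])-proj(A,[.56,-.13,.14])).round(2))
u0,v0=270,222
for I,n in((a,"a"),(b,"b")): cv2.imwrite(f"pics/p_{n}.png",cv2.resize(I[v0:v0+60,u0:u0+66],(396,360),interpolation=cv2.INTER_CUBIC))
cv2.imwrite("pics/post.png",np.hstack([cv2.imread("pics/p_a.png"),cv2.imread("pics/p_b.png")]))
for (x,y,w,h) in[(310,250,14,14),(312,252,10,12),(294,250,10,12)]:
    T=a[y:y+h,x:x+w];W=b[y-6:y+h+6,x-6:x+w+6]
    k=8;m=cv2.matchTemplate(cv2.resize(W,None,fx=k,fy=k,interpolation=cv2.INTER_CUBIC),cv2.resize(T,None,fx=k,fy=k,interpolation=cv2.INTER_CUBIC),cv2.TM_CCOEFF_NORMED)
    _,s,_,l=cv2.minMaxLoc(m);print(s,l[0]/k-6,l[1]/k-6)
E
```

```text
expected dv for 8mm: [[0.13 2.41]]
0.8682547807693481 0.625 1.25
0.7956932187080383 -0.125 1.5
0.9620362520217896 0.5 2.375
```

View pics/post.png

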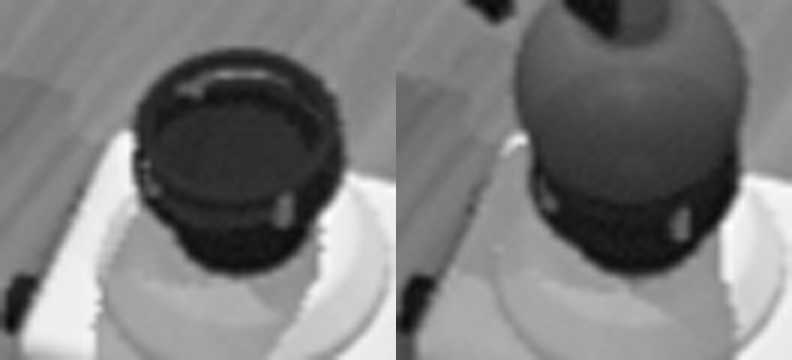

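The post highlights moved down about 2.2–2.8 px (2.4 px would be 8 mm), so the cradle is well down. Handing in.

```bash
python3 -c "
from station import job,r
print(job.finish_job(), r.sense()['wrist_force'])"
```

```text
the job is handed in; nothing more can be done
the job is handed in; nothing more can be done
```

I lifted the big amber flask by its neck off its cork ring, seated it in the white mixer's ring cradle and pressed it down. I held it there for about 3.8 s and handed the job in at about 16 s, still gripping and pressing.

**Last checks**
- **Cradle depth:** all three estimates put it well below the 5 mm switch point.
  - The arm position gives about 8 mm.
  - The load gives about 7–8 mm: about 9.2 N push plus 3.2 N weight, so about 12.4 N.
  - The cradle posts moved down 2.2–2.8 px where 8 mm would be 2.4 px. An automatic match at one post gave only 1.25–1.5 px, but with a poorer score.
- **Steadiness:** pose and force stayed constant through the hold.
- **Mixer running:** I inferred this from the depth; I had no direct sign that it switched on.

**What was off**
- **Tilt:** the loaded arm drifted to about 3–4° during the carry. I brought it back while pressing, and the flask now leans about 2–2.5°.
- **Side force:** about 1.5 N remains on the cradle.
- **Ring centre:** my estimate from the first pictures differs by about 4 mm from where the bulb actually sits.
- **Colour-edge fit:** my colour-edge fit of the bulb was poor, so I did not use it.

I saw no sign of the arm touching any other glassware or samples, but I did not check each item at the end.

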